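# Pin the tube rack to its index strip

### The job

Lift the locating pin out of its black stand, stand its round tip on the black strip at one end of the slot in the tube rack's foot, and slide the tip gently along the slot until it drops into the unmarked blind hole. Seat the pin fully home, its handle's shoulder down on the foot and upright, and let go. Press gently, well under 30 N, and leave the other things on the bench where they are.

Things in the scene. Friction and masses are not known exactly. Their poses are not given: they have to be found in the camera images.
- pin_grip (a point): the locating pin's handle centre. Pin stands upright in the black stand's bore at first. Round handle 22 mm diameter, 44 mm tall (white, top 10 mm black); below it a steel shaft 10 mm diameter, 27 mm long, with a hemispherical tip. The point is on the axis half-way up the handle: 22 mm above its flat shoulder (underside), 49 mm above the tip. z is the pin's axis, up. About 60 g
- pin_tip (a point): the lowest point of the pin's round tip, on its axis, 49 mm below pin_grip
- stand: fixed black box 120 x 90 x 50 mm (its x, y, z), origin at the centre of its underside. The pin's shaft stands in a 14 mm bore 34 mm deep, 15 mm from the centre toward -x; the handle's shoulder rests on the top face. Two posts 12 mm diameter, 12 mm tall stand on the top, 60 mm from the bore toward +x and 22 mm to either side in y
- dock: fixed aluminium tube rack with a slotted foot; origin on the bench under the middle of the slot. The foot is 84 x 212 mm (x, y), its flat top 34 mm above the bench. Fully home, the pin's shoulder rests on this top and its tip is 7 mm above the bench. The rack with six glass tubes, 136 mm tall, fills from 110 to 220 mm from the origin toward -y, as wide as the foot
- slot (a point): middle of the slot at the foot's top face, 34 mm above the bench; axes as the dock's. The straight slot runs along y through the 10 mm thick top: 14 mm wide (x), 98 mm long (y), so the pin's axis can travel 44 mm either way
- strip_mid (a point): the middle of the slot at the level of the black strip's flat top, 24 mm above the bench, axes as the dock's: NOT the hole. The rigid, fixed strip has exactly one round blind hole, 12 mm diameter, 18 mm deep (floor 6 mm above the bench), on the slot's centre line, somewhere within 26 mm of this point, different each time; nothing marks it and its place is not given
- amber_bottle_mid (a point): bystander: amber bottle with black cap, 42 mm diameter, 95 mm tall; its centre
- vial_a_mid (a point): bystander: white vial with white cap, 24 mm diameter, 50 mm tall; its centre
- vial_b_mid (a point): bystander: white vial with black cap, 24 mm diameter, 55 mm tall; its centre
- well_plate_mid (a point): bystander: clear well plate 85 x 127 x 18 mm; its centre
- scale_mid (a point): bystander: flat black pocket scale 75 x 120 x 20 mm; its centre
- jar_mid (a point): bystander: glass jar 52 mm diameter, 60 mm tall; its centre
- kit_box_mid (a point): bystander: small carton 70 x 90 x 35 mm; its centre
There are look-alikes about, which are no part of the job. Leave any red look-alike of the part that bears pin_grip alone.

How it is judged (in metres and radians):
On the way, in this order (a step that is already met when the one before it is completed fails the run):
1. the pin is lifted clear of its stand (z of pin_tip in the frame of stand above 0.055 m), for 0.1 s.
2. the tip stands on the strip, near one end of the slot (more than 30 mm from its middle) (z of pin_tip in the frame of dock between 0.021 and 0.0265 m and contact force between pin and dock above 0.3 N and x of pin_tip in the frame of dock between -0.006 and 0.006 m and y of pin_tip in the frame of dock between -0.048 and 0.048 m and (y of pin_tip in the frame of dock above 0.03 m or y of pin_tip in the frame of dock below -0.03 m)), for 0.1 s.
At the end, for the whole second after the job is handed in: the pin stands in the blind hole under the slot, upright within 0.08 rad, its shoulder within 2.5 mm of the foot's top, released and at rest (z of pin_tip in the frame of dock below 0.0095 m and x of pin_tip in the frame of dock between -0.005 and 0.005 m and y of pin_tip in the frame of dock between -0.031 and 0.031 m and angle between pin_tip's own z axis and vertical below 0.08 rad and linear speed of pin below 0.01 m/s); the robot touches nothing.
It fails at once if the pin presses on the rack, its foot or the strip with more than 30 N (contact force between pin and dock above 30 N).
It fails at once if a bystander is moved more than 25 mm (distance of any of amber_bottle_mid, vial_a_mid, vial_b_mid, well_plate_mid, scale_mid, jar_mid, kit_box_mid from where it was at the start of the episode above 0.025 m).
It also fails if it takes over 64 s, if anything falls off the work surface, if the arm or the gripper's body presses on something with over 40 N, if the wrist force passes 120 N, or if a joint passes its speed limit or range.

### The arm

A 6-joint arm with a two-finger parallel gripper is mounted at the origin on the work surface. World frame = base frame: x ahead of the robot, y to its left, z up, the work surface at z = 0. Lengths are in m, angles in degrees, forces in N, time in s.
With the tool pointing down it reaches from about 0.3 to 0.75 m from the base axis. Payload 8.5 kg.
Tool frame: the origin (TCP) lies on the centre line of the jaws, within the pads' length; the fingertips stand env.tcp_to_tips ahead of it and the grasp point (between the pads) lies 8 mm behind it (env.tcp_to_tips is the distance from the TCP to the fingertips, in m); z points along the fingers, y is the direction in which the jaws open and shut (so a half turn about z gives the same grasp; the last joint's range is limited). The gripper opens to 85 mm and grips with 20 to 120 N. Pads are 22 mm wide; open, the fingers measure 114 mm over their backs; the gripper's body (76 mm by 85 mm) begins 54 mm behind the grasp point. The pads swing forward as they close: fully open they stand 13 mm farther back than shut.
Start: joints at [57.164, 21.807, 74.336, -0, 83.858, -12.336], TCP at [0.193, 0.515, 0.242] pointing down, gripper open.
Joint ranges: [-178.18, 178.18], [-50.72, 133.34], [12.68, 142.11], [-81.47, 261.47], [9.98, 163.14], [-165.26, 165.26]. Speed limits (degrees/s): [136.94, 136.94, 180, 180, 180, 180].

### API

Orientations are given as a 3x3 rotation matrix whose columns are the frame's x, y, z axes.
In Python, from rig import env gives the robot as it stands. The module is installed in compiled form; this text tells all that it offers.
- The arm moves only by the tool carry_out, never from a script. Its argument "rows" is a list of rows, each an object of numbers: "tx", "ty", "tz": the shift along the tool's x, y, z in cm; "yaw": the turn about the tool's z in rad. In form: [{"tx": .., "ty": .., "tz": .., "yaw": ..}, ...]. A call has 1 to 12 rows; each row shifts and turns the pose as measured when the row begins, along the tool's axes as they then stand; what a row does not reach is not made up. A row lasts 1/10 s, in which the tool goes at most 50 mm and 8.59 degrees, less where a joint would pass 70% of its speed; a pose out of reach is approached as far as the arm can. A call is refused whole if a number of a shift passes 5 or a number of a turn 0.15, either way. A call with a gripper value outside its range is refused whole. "jaw" is the closure, from -1 (fully open) to 1 (shut), set as the call begins (left out, the last holds). The fingers move at their own pace and stop on an object; "squeeze" is the grip in N (left out, the last holds). Time passes only in rows, so rows that do not move let the fingers close. It gives the time, the measured TCP pose, the force and the opening at its end, in the units of the state.
- env.observe(): the state, without advancing time (a new reading comes with each control period).
- env.get_image(name): name is "side" or "top"; returns the picture (420x560x3 uint8, red, green, blue); there is no depth.
- env.camera_params(name): a dict with "vertical_fov" (degrees; the focal length in pixels is half the picture's height over the tangent of half this angle, whatever the lens; pixels are square), "cx", "cy" (the principal point, pixels), "view" (4x4, takes a point from world to camera coordinates). Camera axes: x right, y up, looking along -z (the intrinsics and any distortion apply to the point x, -y, -z); pixel columns grow to the right and rows downward; lengths in m; the calibration is good to about 2 mm. A picture is of the moment at which its call begins. camera_params takes no time and is no camera call.
- env.close_job(): hands the job in, once; it reports no verdict.
The state is a dict: "time_s": time; "q": joint angles; "qvel": joint speeds; "joint_efforts": joint torques, N m; "position": TCP position; "tool_rot": TCP orientation; "ft_force": force on the tool from outside, world axes, zero at the start; "wrist_torque": the same for the moment, N m; "grip_width": finger opening in m.
Only numpy, scipy, OpenCV 4.12 (cv2) and the standard library are available. Lean on these libraries where they do the work, as an engineer would, in place of code of your own. Each camera call takes 0.05 s, during which the arm holds its last target. There are 200 camera calls.

## Working session

There is one attempt and no reset: what is moved stays moved. The work goes in short steps, Python scripts to look and compute and a tool call to move; the robot and the scene stay as the last step left them, time stands still between calls to the robot, and variables do not carry over. Pictures are saved under pics/ and viewed, about 8 in all and at most 12, crops included, and the job is handed in when it is done.

Besides the shell and the picture viewer there is one more tool, called by a JSON object that holds its "api" and its "payload". carry_out: Moves the arm, as the interface text tells. Its arguments: {"type":"object","properties":{"rows":{"type":"array","items":{"type":"object","properties":{"tx":{"type":"number"},"ty":{"type":"number"},"tz":{"type":"number"},"yaw":{"type":"number"}}}},"jaw":{"type":"number"},"squeeze":{"type":"number"}},"required":["rows"]}

```bash
mkdir -p pics; python3 - <<'E'
from rig import env
import cv2,numpy as np
for n in("side","top"):
    im=env.get_image(n); cv2.imwrite(f"pics/{n}0.png",im[:,:,::-1])
    p=env.camera_params(n); print(n,{k:(np.round(v,4).tolist() if k=='view' else v) for k,v in p.items()})
s=env.observe(); print(s["position"],s["tool_rot"],s["time_s"],s["ft_force"],s["grip_width"],env.tcp_to_tips)
E
```

```text
side {'vertical_fov': 56.73606175712222, 'cx': 286.17220825961584, 'cy': 216.14064945048787, 'view': [[0.985, -0.1707, -0.0234, -0.487], [0.1089, 0.5117, 0.8522, -0.1422], [-0.1335, -0.842, 0.5226, -0.8307], [0.0, 0.0, 0.0, 1.0]]}
top {'vertical_fov': 42.62527244124673, 'cx': 278.34666571458354, 'cy': 210.80336110503228, 'view': [[-0.0229, -0.9996, 0.0161, 0.0508], [0.987, -0.02, 0.1596, -0.5231], [-0.1592, 0.0195, 0.987, -1.2874], [0.0, 0.0, 0.0, 1.0]]}
[0.19247662 0.51498088 0.24180754] [[-9.36665786e-01  3.50223807e-01 -7.00230402e-04]
 [ 3.50224379e-01  9.36665278e-01 -1.02046049e-03]
 [ 2.98491946e-04 -1.20106819e-03 -9.99999234e-01]] 0.1 [-0.75690864 -0.57133377 -0.08544709] 0.0856505233599497 0.011
```

View pics/side0.png

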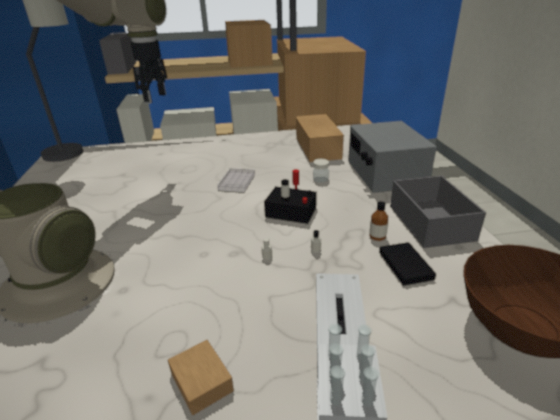

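View pics/top0.png

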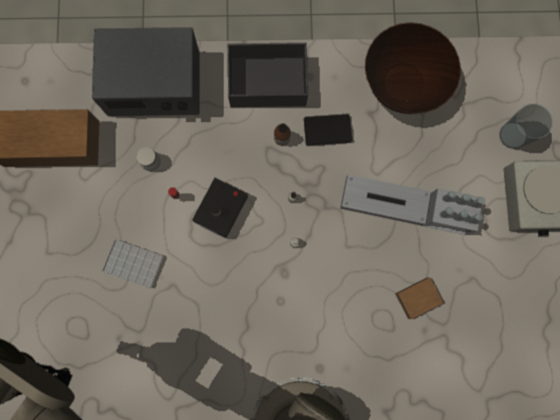

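The side view shows the stand at about (290,203), with the white, black-topped pin at (285,188) and a red look-alike behind it at (296,178). The foot is at (345,340). In the top view the stand is at (221,208), the slot at (386,199), and the red piece at (173,192). I'll confirm with enlarged crops.

```bash
python3 - <<'E'
import cv2,numpy as np
s=cv2.imread("pics/side0.png");t=cv2.imread("pics/top0.png")
def c(im,x,y,w,h): return cv2.resize(im[y:y+h,x:x+w],(400,300),interpolation=cv2.INTER_CUBIC)
a=np.vstack([np.hstack([c(s,250,160,80,60),c(t,180,175,80,60)]),np.hstack([c(s,290,260,100,75),c(t,336,165,100,75)])])
a=cv2.convertScaleAbs(a,alpha=1.4,beta=15)
cv2.imwrite("pics/crop1.png",a)
E
```

```text
(no output)
```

View pics/crop1.png

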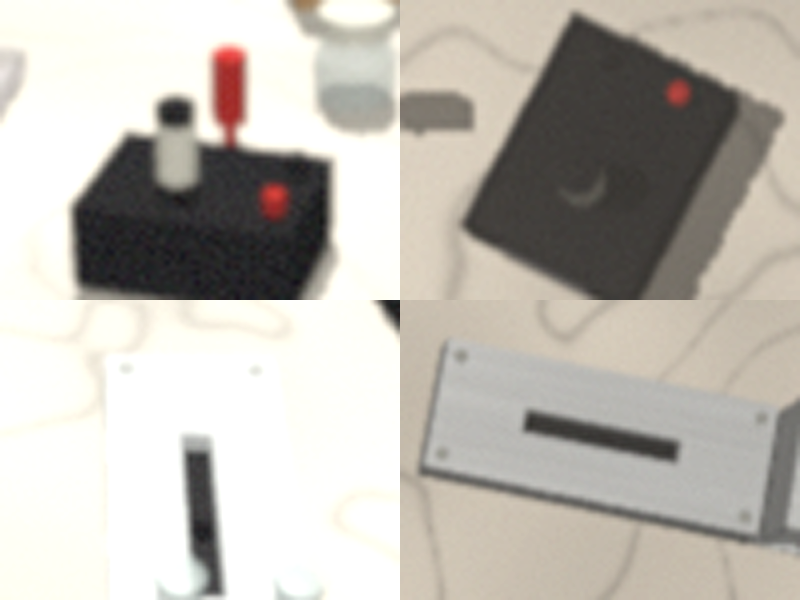

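```bash
cat > h.py <<'E'
from rig import env
import numpy as np
def cam(n):
    p=env.camera_params(n);V=np.array(p["view"]);f=210/np.tan(np.radians(p["vertical_fov"]/2));return p,V,f
def ray(n,u,v):
    p,V,f=cam(n);d=V[:3,:3].T@np.array([(u-p["cx"])/f,-(v-p["cy"])/f,-1]);return -V[:3,:3].T@V[:3,3],d/np.linalg.norm(d)
def atz(n,u,v,z):
    c,d=ray(n,u,v);return c+d*(z-c[2])/d[2]
def tri(a,b):
    c1,d1=ray("side",*a);c2,d2=ray("top",*b)
    s=np.linalg.lstsq(np.c_[d1,-d2],c2-c1,rcond=None)[0];P,Q=c1+s[0]*d1,c2+s[1]*d2
    return np.round((P+Q)/2,4),round(np.linalg.norm(P-Q),4)
def proj(n,P):
    p,V,f=cam(n);q=V[:3,:3]@np.array(P)+V[:3,3];return np.round([p["cx"]+f*q[0]/-q[2],p["cy"]+f*q[1]/q[2]],1)
E
python3 - <<'E'
from h import *
r=lambda a:np.round(a,4)
T=lambda x,y,k,ox,oy,bx,by:((x-bx)/k+ox,(y-by)/k+oy)
s1=lambda x,y:T(x,y,5,250,160,0,0); t1=lambda x,y:T(x,y,5,180,175,400,0)
s2=lambda x,y:T(x,y,4,290,260,0,300); t2=lambda x,y:T(x,y,4,336,165,400,300)
print("cams",r(ray("side",0,0)[0]),r(ray("top",0,0)[0]))
print("stand tri near-left corner",tri(s1(75,203),t1(465,225)),"far-left",tri(s1(127,135),t1(575,12)))
print("redpost",tri(s1(275,190),t1(678,93)))
for nm,q in dict(c1=(575,12),c2=(738,98),c3=(465,225)).items(): print(nm,r(atz("top",*t1(*q),.05)))
print("pin bottom side",r(atz("side",*s1(177,181),.05)),"top@.05",r(atz("top",*t1(582,184),.05)))
print("pin cap side",r(atz("side",*s1(176,104),.094)))
print("slot ends",r(atz("top",*t2(525,422),.034)),r(atz("top",*t2(678,451),.034)))
print("slot far end side",r(atz("side",*s2(197,436),.034)), "tri",tri(s2(197,436),t2(525,422)))
print("foot corners top",[r(atz("top",*t2(*q),.034)) for q in((445,342),(778,404),(420,468),(762,536))])
print("foot corners side",[r(atz("side",*s2(*q),.034)) for q in((106,354),(272,354))], tri(s2(106,354),t2(420,468)))
print("dark spot",r(atz("side",*s2(203,528),.024)))
E
```

```text
cams [ 0.3843 -0.7098  0.544 ] [0.3124 0.0654 1.3534]
stand tri near-left corner (array([0.4938, 0.2543, 0.0073]), np.float64(0.033)) far-left (array([0.5494, 0.19  , 0.089 ]), np.float64(0.1))
redpost (array([0.5674, 0.143 , 0.0624]), np.float64(0.0042))
c1 [0.6095 0.1944 0.05  ]
c2 [0.5646 0.1144 0.05  ]
c3 [0.5042 0.2484 0.05  ]
pin bottom side [0.5257 0.1861 0.05  ] top@.05 [0.5233 0.1913 0.05  ]
pin cap side [0.5268 0.1888 0.094 ]
slot ends [ 0.5595 -0.1839  0.034 ] [ 0.5392 -0.2789  0.034 ]
slot far end side [ 0.5645 -0.1853  0.034 ] tri (array([ 0.5622, -0.1846,  0.0331]), np.float64(0.005))
foot corners top [array([ 0.6117, -0.136 ,  0.034 ]), array([ 0.5678, -0.3437,  0.034 ]), array([ 0.5317, -0.1169,  0.034 ]), array([ 0.4846, -0.328 ,  0.034 ])]
foot corners side [array([ 0.5366, -0.119 ,  0.034 ]), array([ 0.6182, -0.1355,  0.034 ])] (array([ 0.5345, -0.1175,  0.0325]), np.float64(0.0051))
dark spot [ 0.5538 -0.2327  0.024 ]
```

The lines agree with the task text:
- **Pin:** the white, black-topped one in the stand, at about (0.525, 0.189). It is 64 mm from the red-marked post, as it should be.
- **Red look-alike:** it stands behind the stand, at top (173,192). I'll leave it alone.
- **Slot:** its middle is at about (0.552, -0.231), with its y axis along (0.21, 0.98). The measured length is 97 mm.

Approaching the pin now.

{"api": "carry_out", "payload": {"rows": [{"tx":-3.9,"ty":-1.7},{"tx":-3.9,"ty":-1.7},{"tx":-3.9,"ty":-1.7},{"tx":-3.9,"ty":-1.7},{"tx":-3.9,"ty":-1.7},{"tx":-3.9,"ty":-1.7},{"tx":-3.9,"ty":-1.7},{"tx":-3.9,"ty":-1.7},{"tx":-3.9,"ty":-1.7},{"tx":-3.9,"ty":-1.7},{"tx":-3.0,"ty":-1.7},{}], "jaw": -1, "squeeze": 40}}

```text
validation failed for argument at $.ro...
```

{"api": "carry_out", "payload": {"rows": [{"tx":-3.9,"ty":-1.7,"tz":0,"yaw":0},{"tx":-3.9,"ty":-1.7,"tz":0,"yaw":0},{"tx":-3.9,"ty":-1.7,"tz":0,"yaw":0},{"tx":-3.9,"ty":-1.7,"tz":0,"yaw":0},{"tx":-3.9,"ty":-1.7,"tz":0,"yaw":0},{"tx":-3.9,"ty":-1.7,"tz":0,"yaw":0},{"tx":-3.9,"ty":-1.7,"tz":0,"yaw":0},{"tx":-3.9,"ty":-1.7,"tz":0,"yaw":0},{"tx":-3.9,"ty":-1.7,"tz":0,"yaw":0},{"tx":-3.9,"ty":-1.7,"tz":0,"yaw":0},{"tx":-3.0,"ty":-1.7,"tz":0,"yaw":0},{"tx":0,"ty":0,"tz":0,"yaw":0}], "jaw": -1, "squeeze": 40}}

```text
time_s: 1.3
position: [0.5314, 0.1798, 0.2369]
tool_rot: [[-0.938, 0.346, -0.008], [0.346, 0.938, -0.004], [0.006, -0.007, -1.0]]
ft_force: [-0.2, 0.6, 0.1]
grip_width: 0.0857
```

{"api": "carry_out", "payload": {"rows": [{"tx":0.4,"ty":0.3,"tz":3,"yaw":0},{"tx":0.4,"ty":0.3,"tz":3,"yaw":0},{"tx":0,"ty":0,"tz":2,"yaw":0},{"tx":0,"ty":0,"tz":0,"yaw":0}]}}

```text
time_s: 1.7
position: [0.5244, 0.1884, 0.1539]
tool_rot: [[-0.937, 0.348, -0.009], [0.348, 0.937, -0.004], [0.007, -0.007, -1.0]]
ft_force: [-0.6, -0.8, 0.5]
grip_width: 0.0853
```

```bash
python3 - <<'E'
from h import *
import cv2
o=env.observe();print(o["time_s"],o["position"],np.round(o["tool_rot"],4).tolist())
s=env.get_image("side")
c=s[110:230,230:340][:,:,::-1];cv2.imwrite("pics/c2.png",cv2.resize(c,(660,720)[:2] if 0 else (550,600),interpolation=cv2.INTER_CUBIC))
P=o["position"];R=o["tool_rot"]
for d in(.011,):
  print("tip proj",proj("side",P+R[:,2]*d), proj("side",[*P[:2],.094]),proj("side",[*P[:2],.05]))
E
```

```text
1.7 [0.52436582 0.188415   0.1539216 ] [[-0.9374, 0.3482, -0.0089], [0.3482, 0.9374, -0.0038], [0.0071, -0.0066, -1.0]]
tip proj [283.8 163.6] [284.3 181. ] [284.7 195.9]
```

View pics/c2.png

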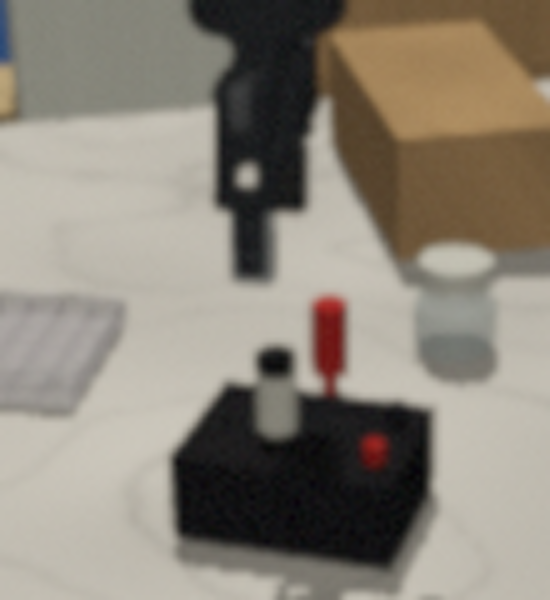

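The finger lines up with the pin: the near fingertip is where it was predicted, at about (280.6,166), and the pin's cap is at (285,180.6), within 2 mm of the TCP line. The red look-alike is clear behind. Descending.

{"api": "carry_out", "payload": {"rows": [{"tx":-0.15,"ty":0.05,"tz":2.5,"yaw":0},{"tx":0,"ty":0,"tz":2.5,"yaw":0},{"tx":0,"ty":0,"tz":2,"yaw":0},{"tx":0,"ty":0,"tz":1,"yaw":0},{"tx":0,"ty":0,"tz":0,"yaw":0}]}}

```text
time_s: 2.25
position: [0.5292, 0.1906, 0.0801]
tool_rot: [[-0.938, 0.346, 0.005], [0.346, 0.938, -0.001], [-0.005, 0.0, -1.0]]
ft_force: [0.3, 1.0, -0.1]
grip_width: 0.0852
```

{"api": "carry_out", "payload": {"rows": [{"tx":0.3,"ty":-0.1,"tz":0.9,"yaw":0},{"tx":0,"ty":0,"tz":0,"yaw":0},{"tx":0,"ty":0,"tz":0,"yaw":0}]}}

```text
time_s: 2.55
position: [0.5272, 0.1912, 0.0734]
tool_rot: [[-0.938, 0.346, 0.01], [0.346, 0.938, -0.001], [-0.01, 0.003, -1.0]]
ft_force: [-0.4, -0.0, -1.5]
grip_width: 0.0852
```

{"api": "carry_out", "payload": {"rows": [{"tx":0,"ty":0,"tz":0,"yaw":0},{"tx":0,"ty":0,"tz":0,"yaw":0},{"tx":0,"ty":0,"tz":0,"yaw":0},{"tx":0,"ty":0,"tz":0,"yaw":0},{"tx":0,"ty":0,"tz":0,"yaw":0},{"tx":0,"ty":0,"tz":0,"yaw":0},{"tx":0,"ty":0,"tz":0,"yaw":0},{"tx":0,"ty":0,"tz":0,"yaw":0}], "jaw": 1, "squeeze": 40}}

```text
time_s: 3.35
position: [0.5279, 0.1912, 0.075]
tool_rot: [[-0.938, 0.346, 0.013], [0.346, 0.938, -0.0], [-0.012, 0.004, -1.0]]
ft_force: [-0.5, -0.7, 1.8]
grip_width: 0.0209
```

Gripped: the opening reads 20.9 mm, against a 22 mm handle. Lifting.

{"api": "carry_out", "payload": {"rows": [{"tx":0,"ty":0,"tz":-1.5,"yaw":0},{"tx":0,"ty":0,"tz":-2.5,"yaw":0},{"tx":0,"ty":0,"tz":-3,"yaw":0},{"tx":0,"ty":0,"tz":-2,"yaw":0},{"tx":0,"ty":0,"tz":0,"yaw":0}]}}

```text
time_s: 3.85
position: [0.526, 0.1911, 0.1667]
tool_rot: [[-0.938, 0.346, 0.009], [0.346, 0.938, -0.001], [-0.009, 0.002, -1.0]]
ft_force: [-0.5, 0.4, -1.2]
grip_width: 0.0208
```

{"api": "carry_out", "payload": {"rows": [{"tx":-0.8,"ty":-1.8,"tz":0,"yaw":0},{"tx":-1.7,"ty":-3.5,"tz":0,"yaw":0},{"tx":-1.7,"ty":-3.5,"tz":0,"yaw":0},{"tx":-1.7,"ty":-3.5,"tz":0,"yaw":0},{"tx":-1.7,"ty":-3.5,"tz":0,"yaw":0},{"tx":-1.7,"ty":-3.5,"tz":0,"yaw":0},{"tx":-1.7,"ty":-3.5,"tz":0,"yaw":0},{"tx":-1.7,"ty":-3.5,"tz":0,"yaw":0},{"tx":-1.7,"ty":-3.5,"tz":0,"yaw":0},{"tx":-1.2,"ty":-3.0,"tz":0,"yaw":-0.05},{"tx":0,"ty":0,"tz":0,"yaw":-0.1},{"tx":0,"ty":0,"tz":0,"yaw":0}]}}

```text
time_s: 5.05
position: [0.5558, -0.1842, 0.1515]
tool_rot: [[-0.981, 0.196, -0.008], [0.196, 0.981, 0.005], [0.009, 0.004, -1.0]]
ft_force: [0.7, 0.5, -0.5]
grip_width: 0.0208
```

```bash
cat > look.py <<'E'
from h import *
import cv2,sys
n=sys.argv[1]; off=float(sys.argv[2]) if len(sys.argv)>2 else .052
o=env.observe();P=np.array(o["position"]);R=np.array(o["tool_rot"])
s=env.get_image("side");t=env.get_image("top")
a=cv2.resize(s[230:350,280:380],(500,600),interpolation=cv2.INTER_CUBIC)
b=cv2.resize(t[150:270,340:400],(300,600),interpolation=cv2.INTER_CUBIC)
cv2.imwrite(f"pics/{n}.png",np.hstack([a,b])[:,:,::-1])
tip=P+R[:,2]*off
u=lambda q:np.round((q-[280,230])*5,0)
print(o["time_s"],np.round(P,4),"tip",np.round(tip,4),np.round(R[:,2],4),"side crop: tip",u(proj("side",tip)),"shoulder",u(proj("side",P+R[:,2]*(off-.027))),"captop",u(proj("side",P+R[:,2]*(off-.071))))
print("top px tip",(proj("top",tip)-[340,150])*5+[500,0])
E
python3 look.py c3
```

```text
5.05 [ 0.5558 -0.1842  0.1515] tip [ 0.5553 -0.1839  0.0995] [-0.008   0.0053 -1.    ] side crop: tip [279. 184.] shoulder [283. 125.] captop [290.  21.]
top px tip [661.5 210.5]
```

View pics/c3.png

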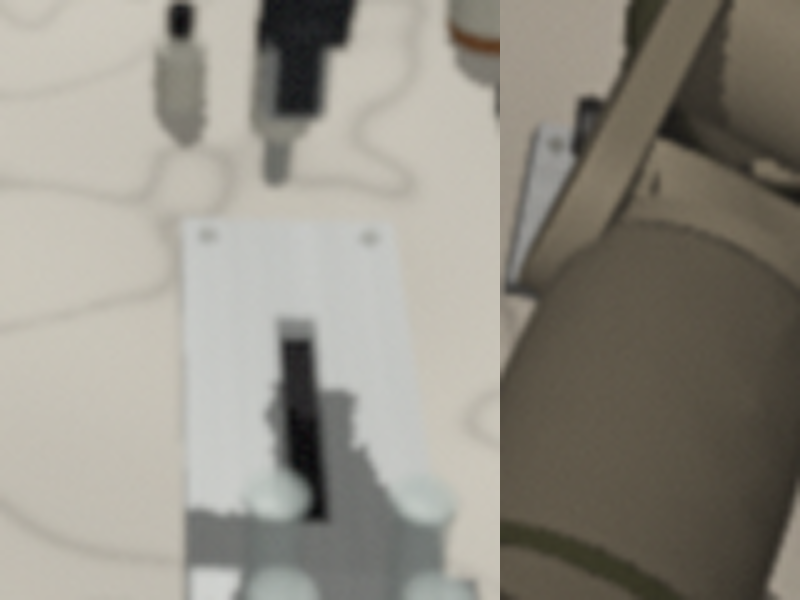

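The side crop shows the pin's tip at (276,184), against a prediction of (279,184). The slot's far end is centred at (297,320). The arm blocks the top view here, so I'll align by the side view, moving above the slot's far end and checking low down.

{"api": "carry_out", "payload": {"rows": [{"tx":-0.5,"ty":-0.5,"tz":1.5,"yaw":0},{"tx":-0.5,"ty":-0.5,"tz":2,"yaw":0},{"tx":0,"ty":0,"tz":1.5,"yaw":0},{"tx":0,"ty":0,"tz":0,"yaw":0}]}}

```text
time_s: 5.55
position: [0.564, -0.1931, 0.0969]
tool_rot: [[-0.98, 0.201, -0.009], [0.201, 0.98, 0.006], [0.01, 0.004, -1.0]]
ft_force: [1.2, 0.5, -0.4]
grip_width: 0.0206
```

```bash
python3 look.py c4
```

```text
5.55 [ 0.564  -0.1931  0.0969] tip [ 0.5635 -0.1928  0.0449] [-0.0087  0.0056 -0.9999] side crop: tip [301. 312.] shoulder [306. 257.] captop [313. 161.]
top px tip [657.5 215. ]
```

View pics/c4.png

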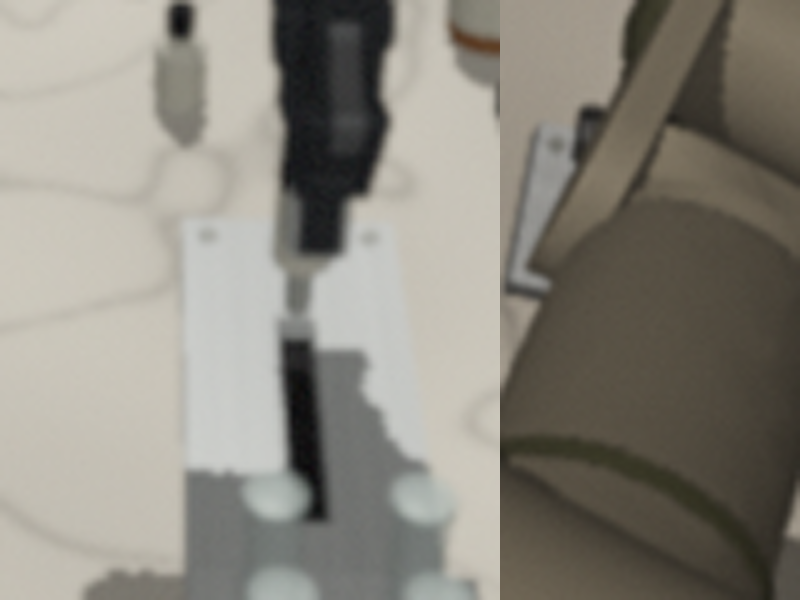

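The tip is at about (298,315) in the crop, over the slot's far end, whose edges are at 279 and 316. It's within 1 mm laterally and about 41 mm from the middle. Nudging inward and descending.

{"api": "carry_out", "payload": {"rows": [{"tx":-0.1,"ty":-0.4,"tz":0.3,"yaw":0},{"tx":0,"ty":0,"tz":0.3,"yaw":0},{"tx":0,"ty":0,"tz":0.2,"yaw":0}]}}

```text
time_s: 5.95
position: [0.5659, -0.1981, 0.0925]
tool_rot: [[-0.98, 0.2, -0.002], [0.2, 0.98, 0.002], [0.003, 0.001, -1.0]]
ft_force: [0.1, -0.8, -0.5]
grip_width: 0.0209
```

{"api": "carry_out", "payload": {"rows": [{"tx":0.2,"ty":0,"tz":0.2,"yaw":0},{"tx":0,"ty":0,"tz":0.2,"yaw":0}]}}

```text
time_s: 6.15
position: [0.5639, -0.1977, 0.0886]
tool_rot: [[-0.98, 0.2, -0.002], [0.2, 0.98, 0.001], [0.002, 0.001, -1.0]]
ft_force: [0.4, 0.5, -0.7]
grip_width: 0.021
```

{"api": "carry_out", "payload": {"rows": [{"tx":0.05,"ty":0,"tz":0.2,"yaw":0},{"tx":0,"ty":0,"tz":0.2,"yaw":0}]}}

```text
time_s: 6.35
position: [0.5633, -0.1976, 0.0845]
tool_rot: [[-0.98, 0.2, -0.001], [0.2, 0.98, 0.001], [0.002, 0.001, -1.0]]
ft_force: [-0.2, 0.0, -0.7]
grip_width: 0.0205
```

{"api": "carry_out", "payload": {"rows": [{"tx":0,"ty":0,"tz":0.2,"yaw":0},{"tx":0,"ty":0,"tz":0.2,"yaw":0}]}}

```text
time_s: 6.55
position: [0.5633, -0.1976, 0.0801]
tool_rot: [[-0.98, 0.201, -0.001], [0.201, 0.98, 0.001], [0.002, 0.001, -1.0]]
ft_force: [-0.5, 0.1, -0.5]
grip_width: 0.0204
```

{"api": "carry_out", "payload": {"rows": [{"tx":0,"ty":0,"tz":0.15,"yaw":0},{"tx":0,"ty":0,"tz":0.1,"yaw":0}]}}

```text
time_s: 6.75
position: [0.5633, -0.1975, 0.0772]
tool_rot: [[-0.98, 0.201, -0.002], [0.201, 0.98, 0.001], [0.002, 0.001, -1.0]]
ft_force: [0.4, 1.0, -0.6]
grip_width: 0.0208
```

{"api": "carry_out", "payload": {"rows": [{"tx":0,"ty":0,"tz":0.1,"yaw":0}]}}

```text
time_s: 6.85
position: [0.5633, -0.1975, 0.0761]
tool_rot: [[-0.98, 0.2, -0.002], [0.2, 0.98, 0.001], [0.002, 0.001, -1.0]]
ft_force: [-0.2, 0.6, 0.3]
grip_width: 0.0212
```

{"api": "carry_out", "payload": {"rows": [{"tx":0,"ty":0,"tz":0.1,"yaw":0}]}}

```text
time_s: 6.95
position: [0.5635, -0.1976, 0.0754]
tool_rot: [[-0.98, 0.201, -0.001], [0.201, 0.98, 0.001], [0.001, 0.001, -1.0]]
ft_force: [-1.3, 2.0, 8.5]
grip_width: 0.0207
```

Contact: 8.5 N with TCP z at 0.0754, which puts the tip at about 0.024 m, the strip's level. Holding briefly.

{"api": "carry_out", "payload": {"rows": [{"tx":0,"ty":0,"tz":0.02,"yaw":0},{"tx":0,"ty":0,"tz":0.02,"yaw":0},{"tx":0,"ty":0,"tz":0.02,"yaw":0}]}}

```text
time_s: 7.25
position: [0.5635, -0.1976, 0.0756]
tool_rot: [[-0.98, 0.2, -0.0], [0.2, 0.98, 0.001], [0.001, 0.001, -1.0]]
ft_force: [-1.0, 0.4, 2.6]
grip_width: 0.0215
```

{"api": "carry_out", "payload": {"rows": [{"tx":0,"ty":-0.15,"tz":0.03,"yaw":0},{"tx":0,"ty":-0.15,"tz":0.03,"yaw":0},{"tx":0,"ty":-0.15,"tz":0.03,"yaw":0},{"tx":0,"ty":-0.15,"tz":0.03,"yaw":0}]}}

```text
time_s: 7.65
position: [0.5632, -0.2024, 0.0755]
tool_rot: [[-0.98, 0.2, 0.002], [0.2, 0.98, 0.003], [-0.002, 0.003, -1.0]]
ft_force: [0.6, 3.3, 5.4]
grip_width: 0.0208
```

{"api": "carry_out", "payload": {"rows": [{"tx":0.01,"ty":-0.15,"tz":0.03,"yaw":0},{"tx":0.01,"ty":-0.15,"tz":0.03,"yaw":0},{"tx":0.01,"ty":-0.15,"tz":0.03,"yaw":0},{"tx":0.01,"ty":-0.15,"tz":0.03,"yaw":0},{"tx":0.01,"ty":-0.15,"tz":0.03,"yaw":0}]}}

```text
time_s: 8.15
position: [0.5624, -0.2084, 0.0755]
tool_rot: [[-0.98, 0.2, 0.007], [0.2, 0.98, 0.006], [-0.005, 0.007, -1.0]]
ft_force: [-0.5, 4.6, 6.8]
grip_width: 0.0209
```

Before going into the hole's range I'll find the slot's centre line by touching its side walls.

{"api": "carry_out", "payload": {"rows": [{"tx":0.1,"ty":0,"tz":0.0,"yaw":0},{"tx":0.1,"ty":0,"tz":0.0,"yaw":0}]}}

```text
time_s: 8.35
position: [0.5611, -0.2087, 0.0757]
tool_rot: [[-0.98, 0.201, 0.009], [0.201, 0.98, 0.004], [-0.008, 0.006, -1.0]]
ft_force: [0.7, -0.2, 1.2]
grip_width: 0.0208
```

{"api": "carry_out", "payload": {"rows": [{"tx":0.1,"ty":0,"tz":0.0,"yaw":0}]}}

```text
time_s: 8.45
position: [0.5603, -0.2087, 0.0757]
tool_rot: [[-0.98, 0.201, 0.009], [0.201, 0.98, 0.004], [-0.009, 0.006, -1.0]]
ft_force: [1.8, 0.4, 2.1]
grip_width: 0.0206
```

{"api": "carry_out", "payload": {"rows": [{"tx":0.1,"ty":0,"tz":0.0,"yaw":0}]}}

```text
time_s: 8.55
position: [0.5594, -0.2087, 0.0757]
tool_rot: [[-0.98, 0.201, 0.01], [0.201, 0.98, 0.003], [-0.009, 0.005, -1.0]]
ft_force: [1.7, 0.2, 2.0]
grip_width: 0.0208
```

{"api": "carry_out", "payload": {"rows": [{"tx":0.1,"ty":0,"tz":0.0,"yaw":0}]}}

```text
time_s: 8.65
position: [0.5585, -0.2087, 0.0757]
tool_rot: [[-0.98, 0.201, 0.01], [0.201, 0.98, 0.003], [-0.009, 0.005, -1.0]]
ft_force: [1.9, -0.1, 2.0]
grip_width: 0.0209
```

{"api": "carry_out", "payload": {"rows": [{"tx":0.1,"ty":0,"tz":0.0,"yaw":0}]}}

```text
time_s: 8.75
position: [0.5575, -0.2086, 0.0757]
tool_rot: [[-0.98, 0.201, 0.011], [0.201, 0.98, 0.003], [-0.01, 0.005, -1.0]]
ft_force: [2.1, 0.3, 1.1]
grip_width: 0.0206
```

{"api": "carry_out", "payload": {"rows": [{"tx":0.1,"ty":0,"tz":0.0,"yaw":0}]}}

```text
time_s: 8.85
position: [0.5569, -0.2085, 0.0757]
tool_rot: [[-0.98, 0.201, 0.012], [0.201, 0.98, 0.003], [-0.011, 0.005, -1.0]]
ft_force: [4.4, 0.2, 0.3]
grip_width: 0.021
```

{"api": "carry_out", "payload": {"rows": [{"tx":-0.15,"ty":0,"tz":0.0,"yaw":0},{"tx":-0.1,"ty":0,"tz":0.0,"yaw":0}]}}

```text
time_s: 9.05
position: [0.5584, -0.2088, 0.0756]
tool_rot: [[-0.98, 0.201, 0.009], [0.201, 0.98, 0.003], [-0.008, 0.005, -1.0]]
ft_force: [-2.5, 1.1, 4.8]
grip_width: 0.0207
```

{"api": "carry_out", "payload": {"rows": [{"tx":-0.1,"ty":0,"tz":0.0,"yaw":0}]}}

```text
time_s: 9.15
position: [0.5588, -0.2088, 0.0755]
tool_rot: [[-0.98, 0.201, 0.007], [0.201, 0.98, 0.004], [-0.006, 0.005, -1.0]]
ft_force: [-4.0, 1.0, 5.0]
grip_width: 0.0206
```

{"api": "carry_out", "payload": {"rows": [{"tx":-0.1,"ty":0,"tz":0.0,"yaw":0}]}}

```text
time_s: 9.25
position: [0.5593, -0.2089, 0.0755]
tool_rot: [[-0.98, 0.201, 0.006], [0.201, 0.98, 0.004], [-0.005, 0.005, -1.0]]
ft_force: [-2.9, -0.7, 5.2]
grip_width: 0.021
```

{"api": "carry_out", "payload": {"rows": [{"tx":-0.1,"ty":0,"tz":-0.01,"yaw":0},{"tx":-0.1,"ty":0,"tz":-0.01,"yaw":0}]}}

```text
time_s: 9.45
position: [0.5609, -0.2092, 0.0756]
tool_rot: [[-0.98, 0.201, 0.004], [0.201, 0.98, 0.005], [-0.003, 0.006, -1.0]]
ft_force: [-1.6, 0.1, 2.4]
grip_width: 0.0208
```

{"api": "carry_out", "payload": {"rows": [{"tx":-0.1,"ty":0,"tz":0.0,"yaw":0}]}}

```text
time_s: 9.55
position: [0.5619, -0.2094, 0.0755]
tool_rot: [[-0.98, 0.2, 0.004], [0.2, 0.98, 0.005], [-0.003, 0.006, -1.0]]
ft_force: [-2.6, 1.2, 3.9]
grip_width: 0.0207
```

{"api": "carry_out", "payload": {"rows": [{"tx":-0.1,"ty":0,"tz":0.0,"yaw":0}]}}

```text
time_s: 9.65
position: [0.5628, -0.2095, 0.0755]
tool_rot: [[-0.98, 0.2, 0.003], [0.2, 0.98, 0.005], [-0.002, 0.006, -1.0]]
ft_force: [-4.9, 0.2, 6.0]
grip_width: 0.0208
```

{"api": "carry_out", "payload": {"rows": [{"tx":-0.1,"ty":0,"tz":-0.03,"yaw":0}]}}

```text
time_s: 9.75
position: [0.5632, -0.2096, 0.0755]
tool_rot: [[-0.98, 0.2, 0.001], [0.2, 0.98, 0.006], [-0.0, 0.006, -1.0]]
ft_force: [-6.5, 0.9, 3.8]
grip_width: 0.0205
```

{"api": "carry_out", "payload": {"rows": [{"tx":-0.1,"ty":0,"tz":-0.01,"yaw":0}]}}

```text
time_s: 9.85
position: [0.5634, -0.2096, 0.0755]
tool_rot: [[-0.98, 0.2, -0.001], [0.2, 0.98, 0.006], [0.002, 0.006, -1.0]]
ft_force: [-6.8, -0.2, 7.4]
grip_width: 0.0207
```

The walls give tip x of about 0.5577 and 0.5633, so the slot's centre is at 0.5605 for y = -0.209. That agrees with the vision line (0.561). Re-centring, then sliding.

{"api": "carry_out", "payload": {"rows": [{"tx":0.15,"ty":0,"tz":-0.01,"yaw":0},{"tx":0.12,"ty":0,"tz":0.0,"yaw":0}]}}

```text
time_s: 10.05
position: [0.5617, -0.2093, 0.0757]
tool_rot: [[-0.98, 0.2, 0.002], [0.2, 0.98, 0.005], [-0.0, 0.006, -1.0]]
ft_force: [1.0, -0.6, 2.5]
grip_width: 0.0209
```

{"api": "carry_out", "payload": {"rows": [{"tx":0.05,"ty":-0.1,"tz":0.02,"yaw":0},{"tx":0.0,"ty":-0.1,"tz":0.03,"yaw":0},{"tx":0,"ty":-0.1,"tz":0.03,"yaw":0}]}}

```text
time_s: 10.35
position: [0.5615, -0.2113, 0.0754]
tool_rot: [[-0.98, 0.2, 0.004], [0.2, 0.98, 0.007], [-0.003, 0.008, -1.0]]
ft_force: [-0.3, 4.1, 6.6]
grip_width: 0.021
```

{"api": "carry_out", "payload": {"rows": [{"tx":0.12,"ty":-0.05,"tz":0.0,"yaw":0},{"tx":0.1,"ty":-0.1,"tz":0.01,"yaw":0},{"tx":0.03,"ty":-0.1,"tz":0.02,"yaw":0},{"tx":0.0,"ty":-0.1,"tz":0.02,"yaw":0},{"tx":0.0,"ty":-0.1,"tz":0.02,"yaw":0}]}}

```text
time_s: 10.85
position: [0.559, -0.2148, 0.0754]
tool_rot: [[-0.98, 0.2, 0.007], [0.2, 0.98, 0.008], [-0.005, 0.009, -1.0]]
ft_force: [-0.2, 3.3, 6.5]
grip_width: 0.0208
```

{"api": "carry_out", "payload": {"rows": [{"tx":0,"ty":-0.12,"tz":0.02,"yaw":0},{"tx":0.0,"ty":-0.12,"tz":0.02,"yaw":0},{"tx":0.0,"ty":-0.12,"tz":0.02,"yaw":0},{"tx":0.0,"ty":-0.12,"tz":0.02,"yaw":0}]}}

```text
time_s: 11.25
position: [0.5583, -0.2187, 0.0754]
tool_rot: [[-0.98, 0.2, 0.008], [0.2, 0.98, 0.01], [-0.006, 0.012, -1.0]]
ft_force: [0.6, 3.6, 5.1]
grip_width: 0.0206
```

{"api": "carry_out", "payload": {"rows": [{"tx":0,"ty":-0.15,"tz":0.02,"yaw":0},{"tx":0.0,"ty":-0.15,"tz":0.03,"yaw":0},{"tx":0.0,"ty":-0.15,"tz":0.03,"yaw":0}]}}

```text
time_s: 11.55
position: [0.5576, -0.2223, 0.0754]
tool_rot: [[-0.98, 0.2, 0.009], [0.201, 0.98, 0.012], [-0.006, 0.014, -1.0]]
ft_force: [0.4, 4.8, 6.4]
grip_width: 0.0209
```

{"api": "carry_out", "payload": {"rows": [{"tx":0,"ty":-0.15,"tz":0.02,"yaw":0},{"tx":0.0,"ty":-0.15,"tz":0.03,"yaw":0},{"tx":0.0,"ty":-0.15,"tz":0.03,"yaw":0}]}}

```text
time_s: 11.85
position: [0.5569, -0.2259, 0.0754]
tool_rot: [[-0.98, 0.2, 0.01], [0.201, 0.98, 0.014], [-0.007, 0.016, -1.0]]
ft_force: [-0.0, 4.0, 6.4]
grip_width: 0.0208
```

{"api": "carry_out", "payload": {"rows": [{"tx":0,"ty":-0.15,"tz":0.02,"yaw":0},{"tx":0.0,"ty":-0.15,"tz":0.02,"yaw":0},{"tx":0.0,"ty":-0.15,"tz":0.02,"yaw":0}]}}

```text
time_s: 12.15
position: [0.5559, -0.2302, 0.0751]
tool_rot: [[-0.98, 0.2, 0.01], [0.2, 0.98, 0.015], [-0.007, 0.017, -1.0]]
ft_force: [0.0, -0.2, 1.0]
grip_width: 0.0208
```

{"api": "carry_out", "payload": {"rows": [{"tx":0,"ty":-0.15,"tz":0.02,"yaw":0},{"tx":0.0,"ty":-0.15,"tz":0.02,"yaw":0},{"tx":0.0,"ty":-0.15,"tz":0.02,"yaw":0}]}}

```text
time_s: 12.45
position: [0.554, -0.2353, 0.073]
tool_rot: [[-0.98, 0.201, 0.007], [0.201, 0.98, 0.015], [-0.004, 0.016, -1.0]]
ft_force: [0.1, -0.5, -0.3]
grip_width: 0.0209
```

The tip is dropping: z fell to 0.073 with almost no force, near y = -0.235. Pressing straight down now.

{"api": "carry_out", "payload": {"rows": [{"tx":0,"ty":0,"tz":0.1,"yaw":0},{"tx":0.0,"ty":0,"tz":0.1,"yaw":0}]}}

```text
time_s: 12.65
position: [0.5537, -0.2356, 0.0704]
tool_rot: [[-0.98, 0.201, 0.006], [0.201, 0.979, 0.016], [-0.003, 0.017, -1.0]]
ft_force: [-0.2, 1.3, -0.1]
grip_width: 0.021
```

{"api": "carry_out", "payload": {"rows": [{"tx":0,"ty":0,"tz":0.15,"yaw":0},{"tx":0.0,"ty":0,"tz":0.15,"yaw":0}]}}

```text
time_s: 12.85
position: [0.5537, -0.2354, 0.0671]
tool_rot: [[-0.98, 0.201, 0.006], [0.201, 0.979, 0.016], [-0.003, 0.017, -1.0]]
ft_force: [1.2, 0.3, -0.6]
grip_width: 0.021
```

{"api": "carry_out", "payload": {"rows": [{"tx":0,"ty":0,"tz":0.1,"yaw":0},{"tx":0.0,"ty":0,"tz":0.1,"yaw":0}]}}

```text
time_s: 13.05
position: [0.5537, -0.2353, 0.0647]
tool_rot: [[-0.98, 0.201, 0.006], [0.201, 0.98, 0.016], [-0.003, 0.017, -1.0]]
ft_force: [0.0, -0.1, -0.7]
grip_width: 0.0206
```

{"api": "carry_out", "payload": {"rows": [{"tx":0,"ty":0,"tz":0.15,"yaw":0},{"tx":0.0,"ty":0,"tz":0.15,"yaw":0}]}}

```text
time_s: 13.25
position: [0.5537, -0.2352, 0.0615]
tool_rot: [[-0.98, 0.201, 0.006], [0.201, 0.98, 0.016], [-0.003, 0.016, -1.0]]
ft_force: [-0.3, 0.2, -0.3]
grip_width: 0.0206
```

{"api": "carry_out", "payload": {"rows": [{"tx":0,"ty":0,"tz":0.1,"yaw":0},{"tx":0.0,"ty":0,"tz":0.05,"yaw":0}]}}

```text
time_s: 13.45
position: [0.5537, -0.2352, 0.0597]
tool_rot: [[-0.98, 0.201, 0.006], [0.201, 0.98, 0.016], [-0.003, 0.017, -1.0]]
ft_force: [-1.0, 0.2, -0.4]
grip_width: 0.0207
```

{"api": "carry_out", "payload": {"rows": [{"tx":0,"ty":0,"tz":0.1,"yaw":0}]}}

```text
time_s: 13.55
position: [0.5538, -0.2352, 0.0589]
tool_rot: [[-0.98, 0.201, 0.006], [0.201, 0.98, 0.016], [-0.003, 0.016, -1.0]]
ft_force: [-2.8, 2.2, 10.7]
grip_width: 0.021
```

{"api": "carry_out", "payload": {"rows": [{"tx":0,"ty":0,"tz":0.05,"yaw":0}]}}

```text
time_s: 13.65
position: [0.5538, -0.2352, 0.059]
tool_rot: [[-0.98, 0.201, 0.006], [0.201, 0.98, 0.015], [-0.003, 0.016, -1.0]]
ft_force: [-3.2, 1.4, 7.0]
grip_width: 0.0205
```

Seated: firm contact (7–11 N) at TCP z = 0.059, exactly the height expected for fully home. Releasing and retracting.

{"api": "carry_out", "payload": {"rows": [{"tx":0,"ty":0,"tz":0,"yaw":0},{"tx":0,"ty":0,"tz":0,"yaw":0},{"tx":0,"ty":0,"tz":0,"yaw":0},{"tx":0,"ty":0,"tz":0,"yaw":0},{"tx":0,"ty":0,"tz":0,"yaw":0},{"tx":0,"ty":0,"tz":0,"yaw":0}], "jaw": -1}}

```text
time_s: 14.25
position: [0.5539, -0.2353, 0.059]
tool_rot: [[-0.98, 0.201, 0.007], [0.201, 0.98, 0.015], [-0.004, 0.016, -1.0]]
ft_force: [0.2, 0.2, 0.3]
grip_width: 0.0858
```

{"api": "carry_out", "payload": {"rows": [{"tx":0,"ty":0,"tz":-1,"yaw":0},{"tx":0,"ty":0,"tz":-2,"yaw":0},{"tx":0,"ty":0,"tz":-3,"yaw":0},{"tx":0,"ty":0,"tz":-4,"yaw":0},{"tx":0,"ty":0,"tz":-4,"yaw":0},{"tx":0,"ty":0,"tz":-2,"yaw":0},{"tx":0,"ty":0,"tz":0,"yaw":0}]}}

```text
time_s: 14.95
position: [0.5524, -0.2376, 0.2289]
tool_rot: [[-0.98, 0.201, 0.007], [0.201, 0.98, 0.015], [-0.004, 0.016, -1.0]]
ft_force: [-0.5, -0.3, 0.0]
grip_width: 0.0855
```

```bash
python3 - <<'E'
from h import *
import cv2
s=env.get_image("side")
a=cv2.resize(s[230:350,280:380],(500,600),interpolation=cv2.INTER_CUBIC)
b=cv2.resize(s,(300,225),interpolation=cv2.INTER_AREA);b=np.vstack([b,np.zeros((375,300,3),np.uint8)])
cv2.imwrite("pics/c5.png",np.hstack([a,b])[:,:,::-1])
P=[.554,-.2355];u=lambda z:(proj("side",[*P,z])-[280,230])*5
print("expect cap top",u(.078),"shoulder",u(.034)); o=env.observe();print(o["time_s"],o["position"],o["ft_force"])
E
```

```text
expect cap top [314.5 328. ] shoulder [308.  420.5]
15.0 [ 0.55206947 -0.23734063  0.22747694] [-0.0010567  -0.75295598  0.36054483]
```

View pics/c5.png

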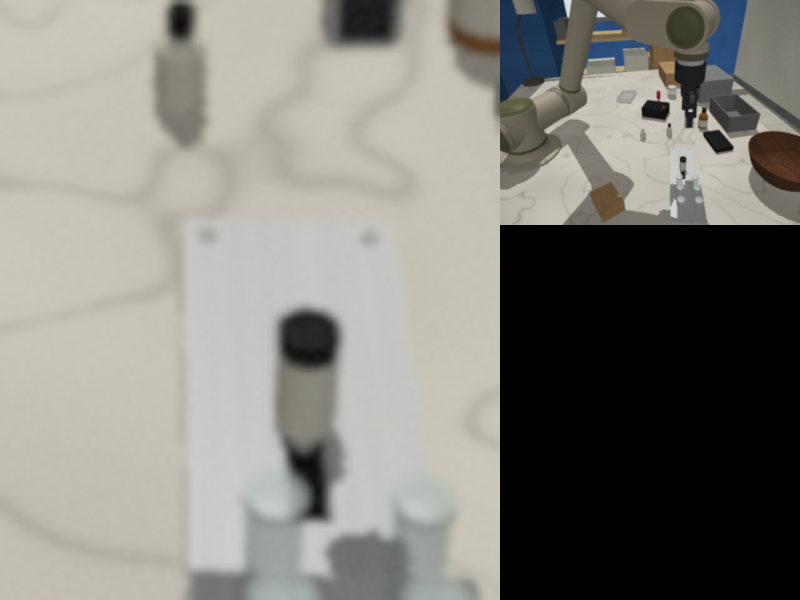

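The pin stands upright in the slot. Its cap centre is at crop (309,331), against an expected (314,328), and its shoulder is down on the foot near (305,445). The gripper is well clear and the bystanders haven't moved. Handing in.

```bash
python3 -c "
from rig import env
print(env.close_job())"
```

```text
the job is handed in; nothing more can be done
None
```

The pin is standing fully home in the blind hole, released and upright, and the job is handed in at about 15 s of the 64 s allowed. No verdict was reported.

- **Pick and placing:** I took the white, black-topped pin from the stand and lifted it well clear. I stood its tip on the strip about 36 mm from the slot's middle, on the side away from the rack.
- **Slide:** I found the slot's centre line by touching both side walls, then slid the tip along with light pressure. It dropped in near y = −0.235, about 4 mm past the slot's middle.
- **Seating:** The shoulder met the foot at a tool height of 0.059 m, exactly what was expected for fully home. The highest force read after any move was about 11 N, well under 30 N.
- **Last check:** In the side picture the pin is upright with its shoulder down. The gripper was open and about 17 cm above where it let go, with no force on it. The bystanders visible in that picture looked unmoved.

**Disagreements:**
- The two cameras differed by about 5 mm in x at the foot.
- The arm blocked the top view there, so I aligned from the side view, corrected by where the held pin appeared.
- The wall touches spanned about 5.6 mm instead of the 4 mm the sizes give. I put this down to give in the grip, and the centre still matched the camera estimate to about 1 mm.

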